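# Unlatch the tile cutter's lever and hold it up

### The arm

A 7-joint arm with a two-finger parallel gripper is mounted at the origin on the work surface. World frame = base frame: x ahead of the robot, y to its left, z up, the work surface at z = 0. Lengths are in m, angles in rad, forces in N, time in s.
With the tool pointing down it reaches from about 0.425 to 0.95 m from the base axis. Payload 16.7 kg.
Tool frame: the origin (TCP) lies midway between the tips of the shut fingers; the grasp point (between the pads) lies bot.pinch_z behind it (bot.pinch_z is the distance from the TCP to the grasp point, in m); z points along the fingers, y is the direction in which the jaws open and shut (so a half turn about z gives the same grasp; the last joint's range is limited). The gripper opens to 94 mm and grips with 3 to 60 N. Pads are 16 mm wide; open, the fingers measure 119 mm over their backs; the gripper's body (75 mm by 177 mm) begins 78 mm behind the grasp point.
Start: joints at [-1.31, 0.426, 0.074, 1.606, -0.034, 1.111, -0.067], TCP at [0.269, 0.619, 0.205] pointing down, gripper open.
Joint ranges: [-2.85, 2.85], [-0.5, 2.14], [-1.23, 1.37], [0.21, 2.46], [-1.02, 4.16], [0.16, 2.05], [-2.73, 2.73]. Speed limits (rad/s): [1.89, 1.89, 2.39, 2.39, 3.01, 3.01, 3.01].

### API

Orientations are given as a unit quaternion [w, x, y, z].
In Python, from cell import bot gives the robot as it stands. The module is installed in compiled form; this text tells all that it offers.
- The arm moves only by the tool move_arm, never from a script. Its argument "steps" is one flat list of numbers, 5 for each row, row after row: the finger opening in m, from 0 to 0.094, then the shift along the tool's x, y, z in m, then the turn about the tool's z in degrees. In form: [grip, x, y, z, roll, grip, x, y, z, roll, ...]. A call has 1 to 8 rows; each row is the pose to reach, as a shift and turn from the pose commanded when the call began, along the tool's axes at that moment; what a row does not reach only later rows make up. A row lasts 1/8 s, in which the tool goes at most 62.5 mm and 10.7 degrees, less where a joint would pass 70% of its speed; a pose out of reach is approached as far as the arm can. A call with a gripper value outside its range is refused whole. The fingers move at their own pace and stop on an object; "force" is the grip in N (left out, the last holds). Time passes only in rows, so rows that repeat a pose let the fingers close. It gives the time, the measured TCP pose, the force and the opening at its end, in the units of the state.
- bot.get_state(): the state, without advancing time (a new reading comes with each control period).
- bot.get_image(name): name is "scene" or "top"; returns a dict with "color" (420x560x3 uint8, blue, green, red), "range_z" (420x560 float32, m along the optical axis (not along the pixel's ray), 0 where there is no reading), "fx", "fy", "cx", "cy" (pixels), "origin" and "orientation" of the camera in the world. Camera axes: x right, y down, z forward; pixel columns grow to the right and rows downward; lengths in m; the calibration is good to about 2 mm. A picture is of the moment at which its call begins.
- bot.sign_off(): hands the job in, once; it reports no verdict.
The state is a dict: "time": time; "q": joint angles; "joint_velocities": joint speeds; "joint_torque": joint torques, N m; "ee_pos": TCP position; "eef_rot": TCP orientation; "ft_force": force on the tool from outside, world axes, zero at the start; "moment": the same for the moment, N m; "opening": finger opening in m.
Only numpy, scipy, OpenCV 4.12 (cv2) and the standard library are available. Lean on these libraries where they do the work, as an engineer would, in place of code of your own. Each camera call takes 0.05 s, during which the arm holds its last target.

### The job

The lever of the tile cutter is locked down on its stud for carrying. Pull the spring latch at the lever's side outwards by its upright tab, away from the lever, until it is clear of the stud; then raise the lever off the stud to about thirty degrees, so that a tile can go in under the scoring wheel, and finish while still holding it up there in the gripper. Leave the other things on the table where they are.

Things in the scene. Friction and masses are not known exactly. Their poses are not given: they have to be found in the camera images.
- cutter: manual rail tile cutter, fixed to the table: aluminium bed 180 x 480 mm with black rubber pads (top at 26 mm), grey end posts 95 mm tall, two chromed rails at height 78 mm, carriage clamped on them. Origin: centre of the bed's underside, on the table; y runs along the rails, x across them. The locked lever lies level above the rails, pointing from the carriage to the cutter's -y
- stud (a point): centre of the head of the locking stud, a steel mushroom 18 mm across on top of the end post at the cutter's -y end (cutter x 0, y -215, height 110 mm); hidden under the lever's coupler cup while the lever is down
- lever (a joint): lever angle in rad: 0 = level, locked down; grows as its free end rises; free up to 1.3. The pivot axis lies along the cutter's x. Nothing but the robot holds the lever up: let go, it falls back. It weighs about 0.5 kg; raising it takes roughly 3.5 to 6 N at the latch
- latch (a joint): travel of the spring latch in m: 0 = in, its plate under the stud's head; 0.014 = pulled fully out. It is pulled towards the cutter's -x (level, square to the lever, away from it). The lever comes free at about 0.005; 0.008 or more is a clear pull. The spring pulls it back in with about 4 N at 0, 10 N fully out. It rides on the lever and rises with it
- latch_tab (a point): grip point inside the latch's upright cast metal tab: 12 mm thick along the cutter's x, 24 mm wide along y, 62 mm tall; this point is 21 mm below its top and 136 mm above the table with the lever down. It stands on a 9 mm steel rod whose top is 29 mm below this point. Above the rod 54 mm are free between tab and lever tube; the tab's other side is open
- lever_pivot (a point): centre of the lever's pivot on the carriage, 130 mm above the table. Along the lever the tab is 245 mm from it, and 70 mm to the cutter's -x side of the lever's centre line. Gripped on its two broad faces (closing along the cutter's x), the tab can turn between the pads as the lever rises, so the gripper may stay pointing down
- lever_cup (a point): point on the lever's centre line over the stud, 245 mm from the pivot: here the steel coupler cup, 40 mm wide, covers the stud and carries the latch. The lever is a steel tube 20 mm thick; beyond the cup follows a black rubber grip 31 mm thick, its free end 400 mm from the pivot
- tile: loose blue ceramic tile, 97 x 97 x 8 mm, lying on the cutter's bed waiting to be cut. Origin: centre of its underside. Not part of the job
- nippers: loose tile nippers with grey handles, about 190 x 90 x 19 mm, lying flat in front of the cutter. Origin: centre of its underside. Not part of the job
- glue: loose white glue bottle, 56 mm across, 145 mm tall, upright. Origin: centre of its underside. Not part of the job
- jar: loose closed glass jar, 76 mm across, 94 mm tall, upright. Origin: centre of its underside. Not part of the job
- dish: loose clear plastic dish, 110 mm across, 28 mm tall. Origin: centre of its underside. Not part of the job
- scissors: loose scissors with orange handles, about 170 x 85 x 12 mm, lying flat. Origin: centre of its underside. Not part of the job
- brush: loose brush, 190 mm long, lying flat. Origin: centre of its underside. Not part of the job

How it is judged:
By the outcome, as a careful person would: the job done as asked, in the order asked, and still so for the second after the job is handed in, while the arm keeps its last pose, push and grip.
It also fails if it takes over 32 s, if anything falls off the work surface, if the arm or the gripper's body presses on something with over 40 N, if the wrist force passes 120 N, or if a joint passes its speed limit or range.

## Working session

There is one attempt and no reset: what is moved stays moved. The work goes in short steps, Python scripts to look and compute and a tool call to move; the robot and the scene stay as the last step left them, time stands still between calls to the robot, and variables do not carry over. Pictures are saved under pics/ and viewed, and the job is handed in when it is done.

Besides the shell and the picture viewer there is one more tool, called after "Request:" as name(argument=value, ...) on one line, values as JSON. move_arm: Moves the arm, as the interface text tells. Its arguments: {"type":"object","properties":{"steps":{"type":"array"},"force":{"type":"number"}},"required":["steps"]}

```bash
mkdir -p pics; cat > h.py <<'E'
import numpy as np, cv2
from scipy.spatial.transform import Rotation as R
from cell import bot
def rot(q): return R.from_quat([q[1],q[2],q[3],q[0]]).as_matrix()
def cloud(im):
    z=im["range_z"]; v,u=np.mgrid[:z.shape[0],:z.shape[1]]
    P=np.stack([(u-im["cx"])/im["fx"]*z,(v-im["cy"])/im["fy"]*z,z],-1)
    W=P@rot(im["orientation"]).T+np.array(im["origin"])
    W[z==0]=np.nan
    return W
E
python3 - <<'E'
from h import *
s=bot.get_state()
print({k:np.round(v,4) for k,v in s.items()}, bot.pinch_z)
for n in ["scene","top"]:
    im=bot.get_image(n); cv2.imwrite(f"pics/{n}0.png",im["color"]); np.save(f"/tmp/{n}0.npy",cloud(im))
    print(n,im["origin"],im["orientation"],im["fx"],im["cx"],im["cy"])
E
```

```text
{'time': np.float64(0.0), 'q': array([-1.3105,  0.4267,  0.0738,  1.6066, -0.0341,  1.1108, -0.0671]), 'joint_velocities': array([ 0.0002,  0.0014, -0.0006, -0.0002, -0.0008, -0.    ,  0.0002]), 'joint_torque': array([ 6.00000e-04, -9.35811e+01,  3.66670e+00, -4.54154e+01,
       -4.89000e-02,  2.02000e-02,  1.00000e-04]), 'ee_pos': array([0.2688, 0.6187, 0.2048]), 'eef_rot': array([-1.000e-04,  2.035e-01,  9.791e-01, -6.000e-04]), 'ft_force': array([-0.1529,  0.0475, -0.5465]), 'moment': array([ 0.0074,  0.0524, -0.0245]), 'opening': np.float64(0.094)} 0.0188
scene [ 1.1390333  -0.55152455  0.72765169] [-0.40974134  0.82654597  0.34226757 -0.17828827] 392.19307933455934 278.64941478936953 211.54003079310777
top [0.48668311 0.02700569 1.48837676] [-0.01710811  0.71240523 -0.70134065  0.01753299] 438.015684200218 280.3531506628455 210.30953659082846
```

View pics/scene0.png

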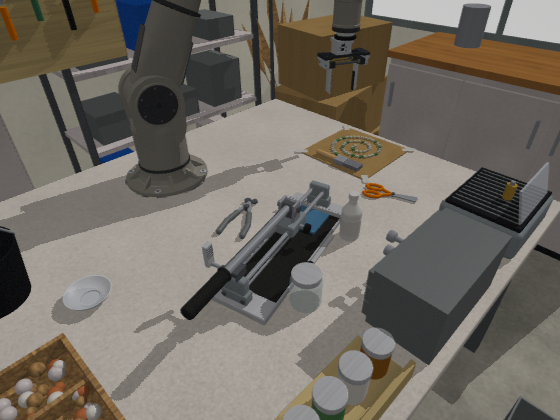

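View pics/top0.png

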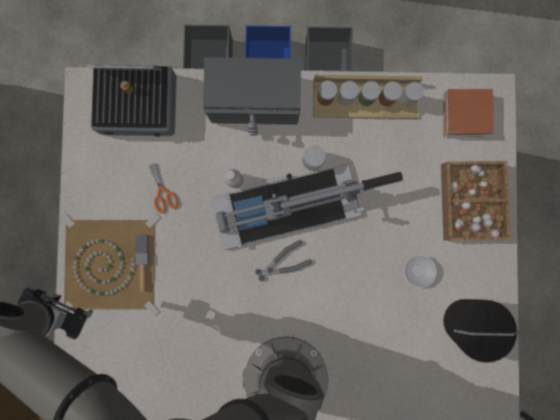

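The scene view shows the cutter, with the grip end at about (205,295), the upright latch tab at about (208,255) and the jar at (307,290). In the top view the lever runs from the carriage at (278,205) to the grip end at (400,178). I'll zoom in and measure.

```bash
python3 - <<'E'
from h import *
t=cv2.imread("pics/top0.png")[150:260,200:420]; cv2.imwrite("pics/topz.png",cv2.resize(t,None,fx=3.6,fy=3.6,interpolation=cv2.INTER_CUBIC))
t=cv2.imread("pics/scene0.png")[175:325,170:370]; cv2.imwrite("pics/scz.png",cv2.resize(t,None,fx=4,fy=4,interpolation=cv2.INTER_CUBIC))
E
```

```text
(no output)
```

View pics/topz.png

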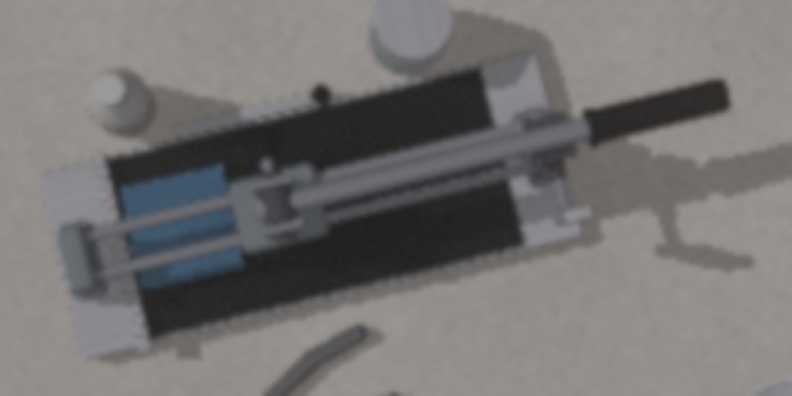

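View pics/scz.png

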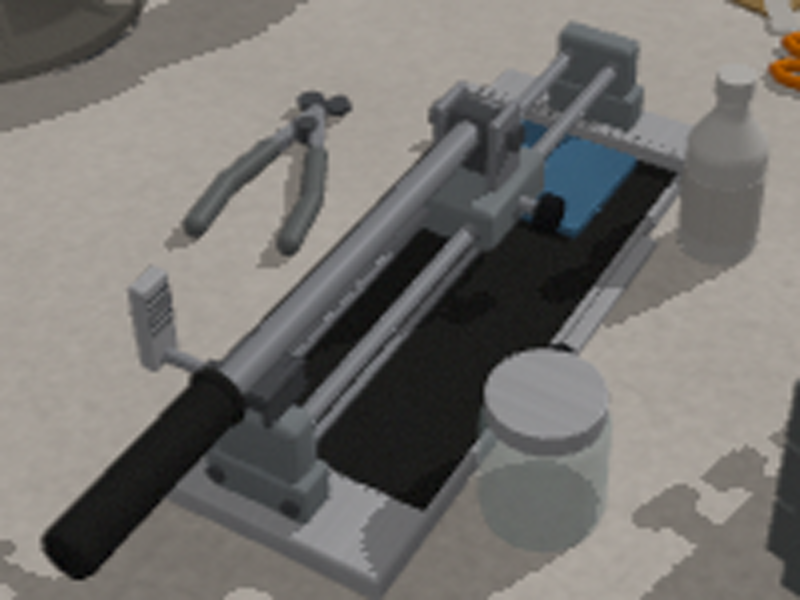

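The top zoom shows the tab at about pixel (360,209). In the scene zoom it stands at about (207,254), on the -x side facing the robot. Next I'll get the lever axis and tab position from the depth data.

```bash
python3 - <<'E'
from h import *
T=np.load("/tmp/top0.npy"); S=np.load("/tmp/scene0.npy")
np.set_printoptions(precision=4,suppress=True)
# tab in scene
sub=S[235:275,195:225].reshape(-1,3); m=(sub[:,2]>0.10)&(sub[:,2]<0.2)
print("scene high pts",m.sum())
v,u=np.mgrid[235:275,195:225]
M=m.reshape(v.shape)
for r in range(0,40,3):
    print(235+r,[ (195+c, *np.round(S[235+r,195+c],3)) for c in range(0,30) if M[r,c]][:6])
print("top")
for r in range(204,216):
    print(r,[ (c,*np.round(T[r,c],3)) for c in range(352,370) if T[r,c,2]>0.1])
# lever tube from top: points z>0.13
reg=T[165:235,270:410].reshape(-1,3); k=(reg[:,2]>0.132)&(reg[:,2]<0.16)
print(k.sum()); P=reg[k]; 
vx,vy,x0,y0=cv2.fitLine(P[:,:2].astype(np.float32),cv2.DIST_HUBER,0,0.01,0.01).ravel(); print("line",vx,vy,x0,y0,np.degrees(np.arctan2(vy,vx)))
d=(P[:,:2]-[x0,y0])@[vx,vy]; print("extent",d.min(),d.max(),[x0+vx*d.min(),y0+vy*d.min()],[x0+vx*d.max(),y0+vy*d.max()])
E
```

```text
scene high pts 337
235 []
238 []
241 [(208, np.float64(0.557), np.float64(-0.208), np.float64(0.156))]
244 [(204, np.float64(0.561), np.float64(-0.222), np.float64(0.159)), (205, np.float64(0.562), np.float64(-0.22), np.float64(0.157)), (206, np.float64(0.564), np.float64(-0.219), np.float64(0.158)), (207, np.float64(0.565), np.float64(-0.217), np.float64(0.157)), (208, np.float64(0.563), np.float64(-0.213), np.float64(0.154)), (209, np.float64(0.568), np.float64(-0.214), np.float64(0.157))]
247 [(202, np.float64(0.565), np.float64(-0.23), np.float64(0.157)), (203, np.float64(0.565), np.float64(-0.228), np.float64(0.155)), (204, np.float64(0.568), np.float64(-0.227), np.float64(0.157)), (205, np.float64(0.569), np.float64(-0.225), np.float64(0.157)), (206, np.float64(0.57), np.float64(-0.224), np.float64(0.157)), (207, np.float64(0.571), np.float64(-0.222), np.float64(0.155))]
250 [(202, np.float64(0.564), np.float64(-0.231), np.float64(0.148)), (203, np.float64(0.564), np.float64(-0.229), np.float64(0.147)), (204, np.float64(0.569), np.float64(-0.229), np.float64(0.15)), (205, np.fl
[... 6556 characters left out ...]
, np.float64(-0.209), np.float64(0.161)), (359, np.float64(0.554), np.float64(-0.213), np.float64(0.153)), (360, np.float64(0.554), np.float64(-0.216), np.float64(0.153)), (361, np.float64(0.554), np.float64(-0.221), np.float64(0.147))]
212 [(355, np.float64(0.552), np.float64(-0.206), np.float64(0.126)), (356, np.float64(0.552), np.float64(-0.209), np.float64(0.127)), (357, np.float64(0.551), np.float64(-0.209), np.float64(0.144))]
213 []
214 []
215 []
1084
line 0.25917554 -0.9658302 0.6051342 -0.11690186 -74.97885
extent -0.18003071294048748 0.2392766160547325 [np.float64(0.5584746320629599), np.float64(0.05697724108137539)] [np.float64(0.6671488350689586), np.float64(-0.3480024432246181)]
```

```bash
python3 - <<'E'
from h import *
T=np.load("/tmp/top0.npy"); S=np.load("/tmp/scene0.npy")
np.set_printoptions(precision=4,suppress=True)
reg=T[165:235,270:410].reshape(-1,3); P=reg[(reg[:,2]>0.128)&(reg[:,2]<0.16)]
o=np.array([0.6051,-0.1169]); d=np.array([.245,-.9695])
for it in range(6):
    n=np.array([-d[1],d[0]]); a=(P[:,:2]-o)@d; b=(P[:,:2]-o)@n
    k=(abs(b)<0.014)&(a>-0.05)&(a<0.22)
    l=cv2.fitLine(P[k,:2].astype(np.float32),cv2.DIST_L2,0,0.001,0.001).ravel(); d=l[:2]*np.sign(l[0]); o=l[2:]
print(d,o,k.sum(),np.degrees(np.arctan2(d[1],d[0])))
n=np.array([-d[1],d[0]])  # 
a=(P[:,:2]-o)@d
for lo in np.arange(-0.06,0.25,0.03):
    q=(abs((P[:,:2]-o)@n)<0.03)&(a>lo)&(a<lo+.03); b=((P[q,:2]-o)@n); print(round(lo,3),q.sum(),b.min() if q.any() else 0,b.max() if q.any() else 0, np.median(P[q,2]) if q.any() else 0)
ext=a[(abs((P[:,:2]-o)@n)<0.014)].max(); print("free end",o+d*ext,"pivot",o+d*(ext-.4),"cup",o+d*(ext-.155))
# tab: both views
Q=np.concatenate([T[200:216,352:370].reshape(-1,3),S[238:270,195:220].reshape(-1,3)])
Q=Q[(Q[:,2]>0.125)&(Q[:,2]<0.165)&(Q[:,0]<0.59)&(Q[:,1]>-0.24)]
aa=(Q[:,:2]-o)@d; bb=(Q[:,:2]-o)@n
print("tab along",np.percentile(aa,[1,5,50,95,99]),"across",np.percentile(bb,[1,5,50,95,99]),"z",np.percentile(Q[:,2],[50,99]))
ca=(np.percentile(aa,2)+np.percentile(aa,98))/2; cb=(np.percentile(bb,2)+np.percentile(bb,98))/2
print("tab centre",o+d*ca+n*cb,"top-based dist from lever",cb, "to free end",ext-ca)
for nm,A in (("top",T[200:216,352:370]),("scene",S[238:270,195:220])):
    Q=A.reshape(-1,3);Q=Q[(Q[:,2]>0.125)&(Q[:,2]<0.165)&(Q[:,0]<0.59)&(Q[:,1]>-0.24)]
    aa=(Q[:,:2]-o)@d; bb=(Q[:,:2]-o)@n; print(nm,np.percentile(aa,[2,98]),np.percentile(bb,[2,98]))
E
```

```text
[ 0.2528 -0.9675] [ 0.651  -0.2966] 300 -75.356445
-0.06 95 -0.013267673704657318 0.017208972814295856 0.14190058383999982
-0.03 94 -0.01295338145820178 0.017470972468845387 0.14198121298985256
0.0 94 -0.012960496318911068 0.017546898017885622 0.14158619716564247
0.03 74 -0.012613232804852983 0.017797709635829606 0.14049552183564296
0.06 0 0 0 0
0.09 0 0 0 0
0.12 0 0 0 0
0.15 0 0 0 0
0.18 0 0 0 0
0.21 0 0 0 0
0.24 0 0 0 0
free end [ 0.6646 -0.3487] pivot [0.5635 0.0383] cup [ 0.6254 -0.1987]
tab along [-0.1123 -0.1104 -0.0959 -0.086  -0.0849] across [-0.0738 -0.072  -0.0617 -0.0583 -0.057 ] z [0.1489 0.1604]
tab centre [ 0.5624 -0.2177] top-based dist from lever -0.06580763887292104 to free end 0.1525253856245412
top [-0.1125 -0.0888] [-0.0744 -0.0625]
scene [-0.1081 -0.085 ] [-0.0695 -0.0578]
```

```bash
python3 - <<'E'
from h import *
T=np.load("/tmp/top0.npy")
np.set_printoptions(precision=4,suppress=True)
P=T[150:240,260:420].reshape(-1,3); P=P[(P[:,2]>0.126)&(P[:,2]<0.16)]
o=np.array([0.6254,-0.1987]); d=np.array([.2528,-.9675]); n=np.array([-d[1],d[0]])
a=(P[:,:2]-o)@d; b=(P[:,:2]-o)@n
C=[]
for lo in np.arange(-0.18,0.15,0.02):
    q=(abs(b)<0.03)&(a>lo)&(a<lo+.02)
    if q.sum()>5:
        lo_,hi_=np.percentile(b[q],[3,97]); C.append((lo+.01,(lo_+hi_)/2)); print(round(lo+.01,3),q.sum(),lo_,hi_,np.median(P[q,2]))
C=np.array(C); print(np.polyfit(C[:,0],C[:,1],1), "max along",a[abs(b)<.02].max())
E
```

```text
-0.17 41 -0.008410403789326977 0.009784749504573288 0.13797356704714825
-0.15 42 -0.008821053386198157 0.009801005487804947 0.13605854971443998
-0.13 41 -0.008208109436901959 0.008917341878293074 0.1378098292582981
-0.11 41 -0.00857151957053444 0.009676372847148671 0.13837674833858715
-0.09 39 -0.008074498194886513 0.009238414031756592 0.1369833185452991
-0.07 41 -0.008328544850957477 0.009937952485758001 0.13715175171211125
-0.05 40 -0.00805649487139201 0.009987011601303702 0.13699464602799083
-0.03 40 -0.007468305126271433 0.009696693588759358 0.1375169190141935
-0.01 46 -0.013752397877656159 0.014245610611041758 0.13726787244686667
0.01 49 -0.015493950910664047 0.010478720857596411 0.1370747730366808
0.03 58 -0.01356540319433693 0.016713993100396164 0.1407432104895957
0.05 67 -0.012519088163632472 0.015796137668364255 0.1418393792038266
0.07 61 -0.012196778862470701 0.016131658688668192 0.14194218090014665
0.09 64 -0.01173587236489148 0.016372901236215466 0.14198121298985256
0.11 62 -0.012063735801757248 0.01668996885158006 0.1421010942384896
0.13 64 -0.012243662497331966 0.016540137575835064 0.14065528219152157
0.15 47 -0.011687215995729848 0.016359663473272258 0.1404587621468094
[0.0063 0.0011] max along 0.15501737485612144
```

Request:
move_arm(steps=[0.094, -0.02, -0.016, -0.02, 1, 0.094, -0.06, -0.05, -0.04, 4, 0.094, -0.105, -0.087, -0.055, 8, 0.094, -0.15, -0.125, -0.055, 12, 0.094, -0.195, -0.162, -0.055, 16, 0.094, -0.24, -0.2, -0.055, 20, 0.094, -0.285, -0.237, -0.055, 24, 0.094, -0.325, -0.27, -0.055, 27])

```text
time: 1.1
ee_pos: [0.46, 0.2398, 0.2605]
eef_rot: [-0.0, 0.428, 0.904, 0.0]
ft_force: [0.4, -0.2, 1.3]
opening: 0.094
```

The refined lever fit gives a heading of -75.0°, the cup at (0.626,-0.198) and the tab centre at about (0.559,-0.217). I'll carry on to a point above the tab.

Request:
move_arm(steps=[0.05, -0.025, -0.013, 0, 2, 0.05, -0.075, -0.038, 0, 6, 0.05, -0.125, -0.064, 0, 9, 0.05, -0.175, -0.089, 0, 12, 0.05, -0.225, -0.115, 0, 15, 0.05, -0.275, -0.14, 0, 18, 0.05, -0.325, -0.166, 0, 21, 0.05, -0.37, -0.189, 0, 24])

```text
time: 2.1
ee_pos: [0.5492, -0.1649, 0.2604]
eef_rot: [-0.0, 0.606, 0.796, 0.0]
ft_force: [-0.2, 0.8, 0.7]
opening: 0.05
```

```bash
cat > d.py <<'E'
from h import *
import sys
s=bot.get_state(); Rm=rot(s["eef_rot"]); np.set_printoptions(precision=4,suppress=True)
print("t",s["time"],"q",s["q"],"pos",s["ee_pos"],"rot",s["eef_rot"],"open",s["opening"],"F",s["ft_force"],"M",s["moment"])
print("tool x",Rm[:,0],"y",Rm[:,1],"yaw y",np.degrees(np.arctan2(Rm[1,1],Rm[0,1])))
if len(sys.argv)>3:
    tg=np.array([float(v) for v in sys.argv[1:4]]); print("shift in tool",Rm.T@(tg-s["ee_pos"]))
E
python3 d.py 0.5595 -0.217 0.21
```

```text
t 2.1 q [-0.3976  0.2498  0.6992  1.8035 -0.1754  1.1511  0.6281] pos [ 0.5492 -0.1649  0.2604] rot [-0.0001  0.6056  0.7958  0.0001] open 0.050014892675186925 F [-0.1518  0.751   0.6942] M [-0.0296  0.0532 -0.0078]
tool x [-0.2666  0.9638  0.0003] y [0.9638 0.2666 0.    ] yaw y 15.462344980418031
shift in tool [-0.053  -0.004   0.0504]
```

Request:
move_arm(steps=[0.044, -0.02, -0.002, 0.01, 0.4, 0.044, -0.045, -0.004, 0.035, 0.4, 0.044, -0.053, -0.004, 0.055, 0.4, 0.044, -0.053, -0.004, 0.06, 0.4, 0.044, -0.053, -0.004, 0.06, 0.4])

```text
time: 2.72
ee_pos: [0.5595, -0.2148, 0.2005]
eef_rot: [-0.0, 0.608, 0.794, 0.0]
ft_force: [-0.0, 0.2, 0.5]
opening: 0.0436
```

```bash
python3 d.py 0.5595 -0.217 0.117; python3 - <<'E'
from h import *
for n,sl in (("scene",(slice(130,330),slice(110,370))),("top",(slice(150,260),slice(290,420)))):
    im=bot.get_image(n); cv2.imwrite(f"pics/{n}1.png",cv2.resize(im["color"][sl],None,fx=3 if n=="scene" else 5,fy=3 if n=="scene" else 5,interpolation=cv2.INTER_CUBIC)); np.save(f"/tmp/{n}1.npy",cloud(im))
E
```

```text
t 2.725 q [-0.2765  0.3653  0.6867  1.8158 -0.2638  1.054   0.7746] pos [ 0.5595 -0.2148  0.2005] rot [-0.0003  0.6075  0.7943  0.    ] open 0.04361745320971635 F [-0.038   0.1562  0.4999] M [-0.0717  0.0776  0.0041]
tool x [-0.2618  0.9651  0.0005] y [ 0.9651  0.2618 -0.0003] yaw y 15.175185998534126
shift in tool [-0.0022 -0.0006  0.0835]
```

View pics/scene1.png

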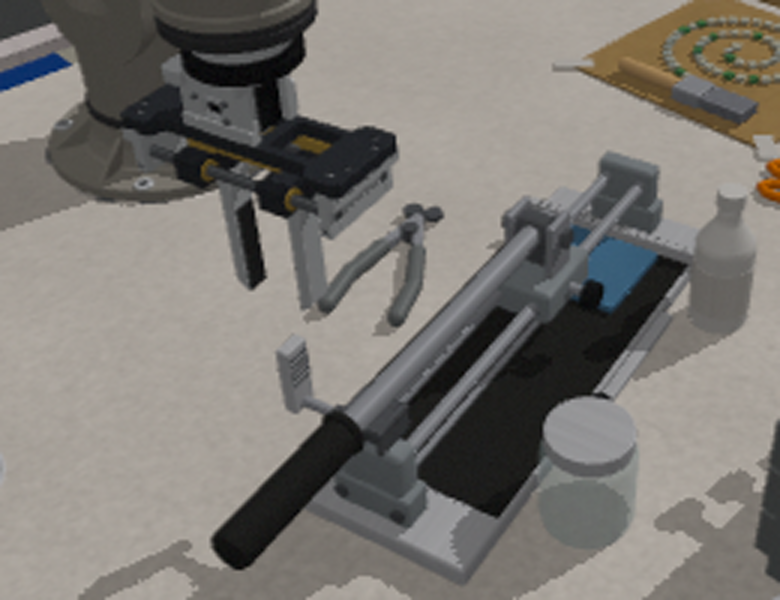

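View pics/top1.png

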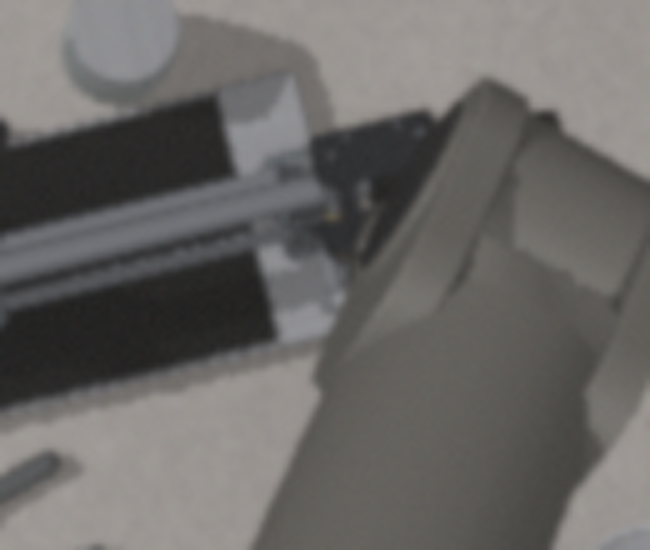

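In the scene view the open fingertips sit at about (193,225) and (214,232), straight above the tab top at (207,245). The arm hides the tab in the top view. I'll check by projecting the TCP and the tab estimate into the scene camera.

```bash
python3 - <<'E'
from h import *
im=bot.get_image("scene"); Rc=rot(im["orientation"]); o=np.array(im["origin"])
s=bot.get_state(); Rt=rot(s["eef_rot"]); p=np.array(s["ee_pos"])
def pr(X):
    c=Rc.T@(np.array(X)-o); return c[0]/c[2]*im["fx"]+im["cx"], c[1]/c[2]*im["fy"]+im["cy"]
I=im["color"].copy(); k=6; x0,y0=180,200
Z=cv2.resize(I[200:290,180:250],None,fx=k,fy=k,interpolation=cv2.INTER_CUBIC)
def dot(X,c): 
    u,v=pr(X); cv2.circle(Z,(int((u+.5-x0)*k),int((v+.5-y0)*k)),4,c,1)
w=s["opening"]/2
for sg in(-1,1):
  for off in (0,0.0125):
    for xx in (-.008,.008): dot(p+Rt@[xx,sg*(w+off),0],(0,0,255))
d=np.array([.2588,-.9659,0]);n=np.array([.9659,.2588,0]); t=np.array([0.5595,-0.217,0.157])
for a in(-.012,.012):
  for b in (-.006,.006):
    dot(t+a*d+b*n,(0,255,0)); dot(t+a*d+b*n-[0,0,.062],(255,255,0))
cv2.imwrite("pics/proj1.png",Z)
E
```

```text
(no output)
```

View pics/proj1.png

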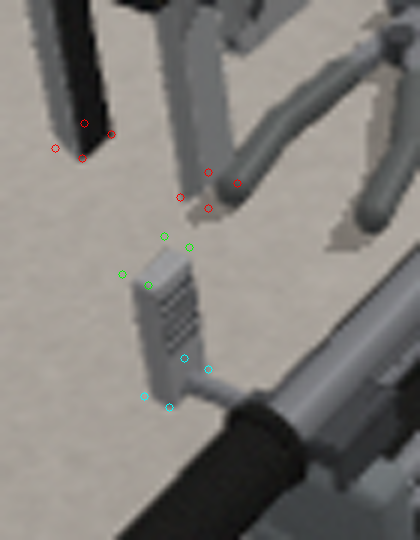

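```bash
python3 - <<'E'
from h import *
np.set_printoptions(precision=4,suppress=True)
S=np.load("/tmp/scene1.npy"); s=bot.get_state(); Rt=rot(s["eef_rot"]); p=np.array(s["ee_pos"]); 
L=(S-p)@Rt
m=(abs(L[...,0])<0.03)&(abs(L[...,1])<0.06)&(L[...,2]<0.005)&(L[...,2]>-0.03)
for sg in (-1,1):
    k=m&(sg*L[...,1]>0.01); Q=L[k]; print(sg,k.sum(),np.percentile(Q,[2,10,50,90,98],axis=0).T)
# tab in scene cloud, tool frame
k=(abs(L[...,0])<0.03)&(abs(L[...,1])<0.025)&(S[...,2]>0.115)&(S[...,2]<0.165); Q=L[k]; print("tab",k.sum(),np.percentile(Q,[2,10,50,90,98],axis=0).T)
top=k&(S[...,2]>0.1535); Q=L[top]; print("tabtop",top.sum(),np.percentile(Q,[3,50,97],axis=0).T)
E
```

```text
-1 113 [[-0.0105 -0.0098 -0.0047  0.0053  0.0078]
 [-0.0331 -0.0291 -0.0226 -0.0211 -0.0203]
 [-0.0297 -0.028  -0.0153 -0.0031  0.0009]]
1 92 [[-0.01   -0.0096 -0.0071  0.0062  0.0086]
 [ 0.0239  0.026   0.0336  0.0351  0.0359]
 [-0.0298 -0.0271 -0.0183 -0.0081 -0.0022]]
tab 179 [[-0.0165 -0.0153 -0.0089  0.0034  0.0063]
 [-0.0024 -0.0001  0.0073  0.009   0.0097]
 [ 0.0436  0.0451  0.0612  0.0818  0.0848]]
tabtop 43 [[-0.0151 -0.0056  0.0063]
 [-0.0023  0.0036  0.0085]
 [ 0.0431  0.0453  0.0471]]
```

Using the fingers as a reference in the same camera, the tab centre is about +3 mm in tool y and -4 mm in tool x from the TCP. I'll correct for that and descend.

Request:
move_arm(steps=[0.044, -0.004, 0.003, 0.01, 0, 0.044, -0.004, 0.003, 0.03, 0, 0.044, -0.004, 0.003, 0.05, 0, 0.044, -0.004, 0.003, 0.068, 0, 0.044, -0.004, 0.003, 0.08, 0, 0.044, -0.004, 0.003, 0.082, 0, 0.044, -0.004, 0.003, 0.082, 0], force=40)

```text
time: 3.75
ee_pos: [0.5635, -0.2192, 0.1187]
eef_rot: [0.0, 0.608, 0.794, 0.0]
ft_force: [-0.0, 1.1, 0.1]
opening: 0.0441
```

```bash
python3 d.py 0.5595 -0.217 0.117; python3 - <<'E'
from h import *
im=bot.get_image("scene"); cv2.imwrite("pics/scene2.png",cv2.resize(im["color"][200:290,170:260],None,fx=6,fy=6,interpolation=cv2.INTER_CUBIC))
E
```

```text
t 3.75 q [-0.2186  0.4694  0.6344  1.8767 -0.3472  0.9068  0.8452] pos [ 0.5635 -0.2192  0.1187] rot [0.0002 0.608  0.7939 0.    ] open 0.044140913272149515 F [-0.0183  1.0897  0.1388] M [-0.0891  0.037  -0.0041]
tool x [-0.2607  0.9654 -0.0003] y [0.9654 0.2607 0.0002] yaw y 15.10896288923616
shift in tool [ 0.0031 -0.0033  0.0017]
```

View pics/scene2.png

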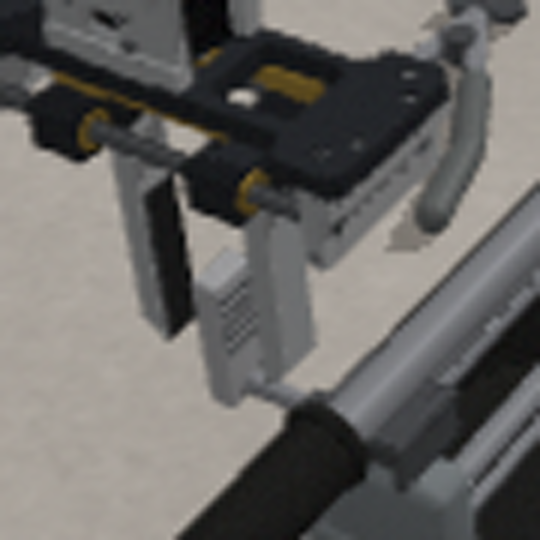

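The fingers straddle the tab at about (207,252), and the inner finger hangs freely between tab and tube. Closing now.

Request:
move_arm(steps=[0.02, 0, 0, 0, 0, 0.01, 0, 0, 0, 0, 0.006, 0, 0, 0, 0, 0.006, 0, 0, 0, 0, 0.006, 0, 0, 0, 0], force=40)

```text
time: 4.42
ee_pos: [0.5628, -0.2192, 0.1186]
eef_rot: [-0.0, 0.608, 0.794, -0.0]
ft_force: [-5.7, -0.4, 5.4]
opening: 0.0118
```

```bash
python3 d.py
```

```text
t 4.425 q [-0.2186  0.4692  0.6347  1.8774 -0.347   0.9073  0.8452] pos [ 0.5628 -0.2192  0.1186] rot [-0.0003  0.6081  0.7938 -0.0002] open 0.011789249730296842 F [-5.6769 -0.4144  5.4136] M [-0.0248  1.1689 -0.068 ]
tool x [-0.2604  0.9655  0.0003] y [ 0.9655  0.2604 -0.0007] yaw y 15.091214590526224
```

The tab is gripped at an 11.8 mm opening. Next I pull the latch out towards cutter -x, which is tool -y.

Request:
move_arm(steps=[0.006, 0, -0.003, 0, 0, 0.006, 0, -0.006, 0, 0, 0.006, 0, -0.009, 0, 0, 0.006, 0, -0.012, 0, 0, 0.006, 0, -0.0125, 0, 0, 0.006, 0, -0.0125, 0, 0])

```text
time: 5.18
ee_pos: [0.5526, -0.2219, 0.1187]
eef_rot: [0.001, 0.608, 0.794, 0.001]
ft_force: [8.0, 1.2, -4.2]
opening: 0.0119
```

```bash
python3 d.py 0.5628 -0.2192 0.1186; python3 - <<'E'
from h import *
im=bot.get_image("scene"); cv2.imwrite("pics/scene3.png",cv2.resize(im["color"][200:290,170:260],None,fx=6,fy=6,interpolation=cv2.INTER_CUBIC))
E
```

```text
t 5.175 q [-0.217   0.4538  0.6381  1.8994 -0.3418  0.8958  0.8537] pos [ 0.5526 -0.2219  0.1187] rot [0.001  0.6077 0.7942 0.0006] open 0.011859083580249665 F [ 8.0119  1.1672 -4.166 ] M [ 0.1095 -1.6592 -0.1765]
tool x [-0.2615  0.9652 -0.0009] y [0.9652 0.2615 0.0021] yaw y 15.15940291565582
shift in tool [-0.0001  0.0106  0.0001]
```

View pics/scene3.png

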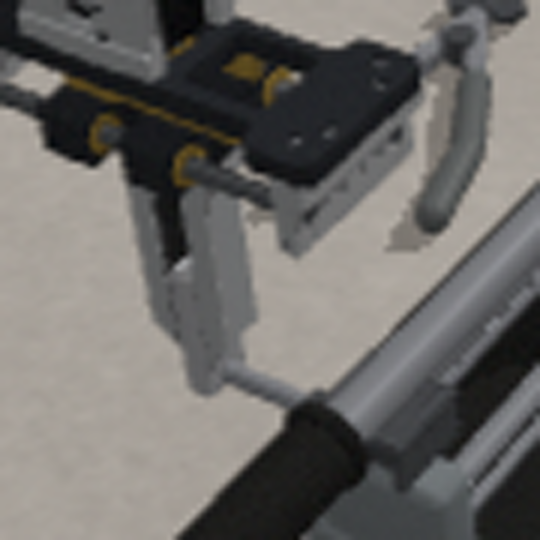

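The latch has moved 10.6 mm with about 8 N of spring pull, which fits the spring figures, so it's a clear pull. Now I raise the lever along its arc, first to about 12°.

Request:
move_arm(steps=[0.006, 0.0002, 0, -0.004, 0, 0.006, 0.0007, 0, -0.0125, 0, 0.006, 0.0016, 0, -0.021, 0, 0.006, 0.0028, 0, -0.03, 0, 0.006, 0.0042, 0, -0.038, 0, 0.006, 0.0058, 0, -0.046, 0, 0.006, 0.0069, 0, -0.051, 0, 0.006, 0.0069, 0, -0.051, 0])

```text
time: 6.22
ee_pos: [0.5508, -0.2152, 0.1699]
eef_rot: [0.001, 0.608, 0.794, 0.001]
ft_force: [9.3, 0.6, -4.1]
opening: 0.012
```

```bash
python3 d.py 0.5628 -0.2192 0.1186; python3 - <<'E'
from h import *
im=bot.get_image("scene"); cv2.imwrite("pics/scene4.png",cv2.resize(im["color"][150:310,130:330],None,fx=4,fy=3.7,interpolation=cv2.INTER_CUBIC))
E
```

```text
t 6.225 q [-0.2649  0.3838  0.6757  1.8663 -0.2852  0.9865  0.7987] pos [ 0.5508 -0.2152  0.1699] rot [0.0012 0.6076 0.7943 0.0006] open 0.011959290567462996 F [ 9.2823  0.6378 -4.0634] M [-0.3328 -1.8182 -0.1992]
tool x [-0.2617  0.9652 -0.0011] y [0.9651 0.2617 0.0024] yaw y 15.170716312959833
shift in tool [-0.0069  0.0104  0.0513]
```

View pics/scene4.png

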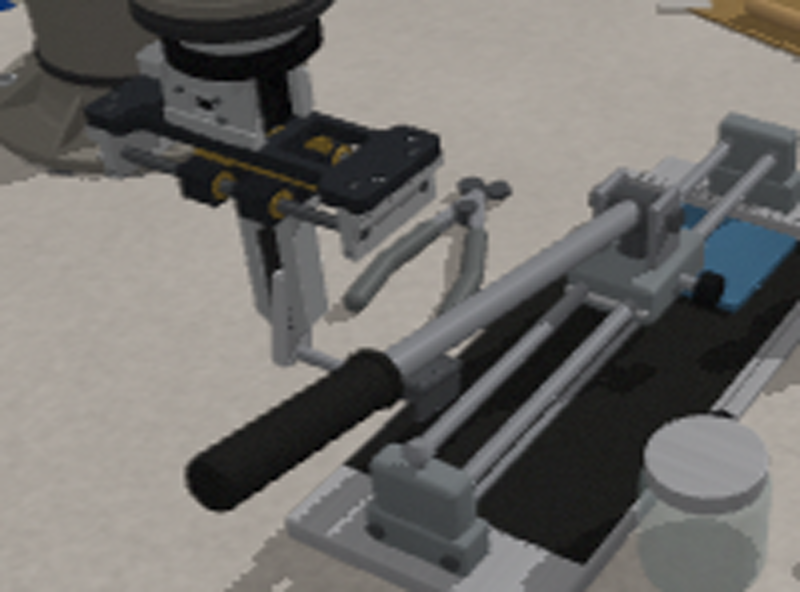

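The lever is off the stud: the coupler cup has lifted clear of the end-post stud at about zoomed pixel (415,450), and the tab is still held. Continuing to about 30°.

Request:
move_arm(steps=[0.006, 0.0022, 0, -0.008, 0, 0.006, 0.006, 0, -0.0203, 0, 0.006, 0.0104, 0, -0.0323, 0, 0.006, 0.0155, 0, -0.0441, 0, 0.006, 0.0212, 0, -0.0556, 0, 0.006, 0.0264, 0, -0.065, 0, 0.006, 0.0297, 0, -0.0705, 0, 0.006, 0.0297, 0, -0.0705, 0])

```text
time: 7.28
ee_pos: [0.5431, -0.1868, 0.2407]
eef_rot: [0.002, 0.608, 0.794, 0.001]
ft_force: [9.5, -2.0, -2.6]
opening: 0.0116
```

```bash
python3 d.py 0.5628 -0.2192 0.1186; python3 - <<'E'
from h import *
im=bot.get_image("scene"); cv2.imwrite("pics/scene5.png",cv2.resize(im["color"][150:310,130:330],None,fx=4,fy=3.7,interpolation=cv2.INTER_CUBIC)); np.save("/tmp/scene5.npy",cloud(im))
im=bot.get_image("top"); cv2.imwrite("pics/top5.png",im["color"]); np.save("/tmp/top5.npy",cloud(im))
E
```

```text
t 7.275 q [-0.363   0.2713  0.7109  1.8291 -0.1969  1.1092  0.6822] pos [ 0.5431 -0.1868  0.2407] rot [0.0015 0.6076 0.7942 0.0007] open 0.011612107309706136 F [ 9.5026 -2.0167 -2.5616] M [-0.6831 -1.9372 -0.2014]
tool x [-0.2616  0.9652 -0.0016] y [0.9652 0.2616 0.0029] yaw y 15.165058656165181
shift in tool [-0.0362  0.0101  0.1222]
```

View pics/scene5.png

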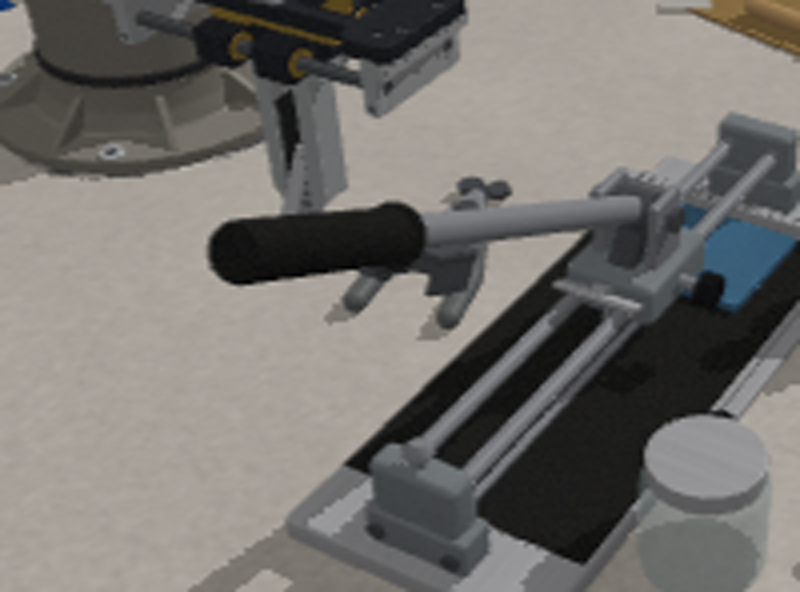

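View pics/top5.png

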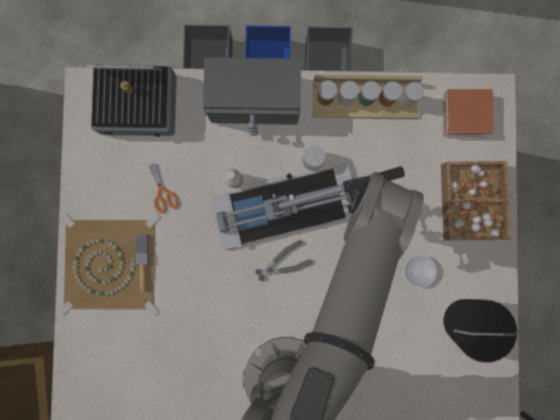

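The scene view shows the lever well up, with the tab between the fingers at about zoomed (305,190). The nippers, jar and tile are unchanged. I'll measure the lever angle from depth and check that the loose objects haven't moved.

```bash
python3 - <<'E'
from h import *
np.set_printoptions(precision=4,suppress=True)
piv=np.array([0.563,0.0382,0.130]); d=np.array([.2588,-.9659,0]); n=np.array([.9659,.2588,0])
for nm in ("scene","top"):
    W=np.load(f"/tmp/{nm}5.npy").reshape(-1,3)-piv
    a=W@d; b=W@n; z=W[:,2]
    k=(abs(b-.001)<0.018)&(a>0.05)&(a<0.37)&(z>0.03*1)&(abs(z-a*np.tan(.52))<0.04)
    A=a[k];Z=z[k]
    # upper envelope / centerline by bins
    c=[(l+.01,np.percentile(Z[(A>l)&(A<l+.02)],90)) for l in np.arange(.06,.36,.02) if ((A>l)&(A<l+.02)).sum()>8]
    c=np.array(c); t=c[c[:,0]<0.19] ; g=c[c[:,0]>0.24]
    for q,l in((t,"tube"),(g,"grip"),(c,"all")):
        if len(q)>2: print(nm,l,len(q),"angle",np.degrees(np.arctan(np.polyfit(q[:,0],q[:,1],1)[0])))
s=bot.get_state(); g=np.array(s["ee_pos"])+[0,0,.0188]-piv
print("grasp from pivot along,up",g@d,g[2],"angle geom",np.degrees(np.arctan2(g[2],g@d)-np.arctan2(.0075,.245)))
for nm in("top","scene"):
    A=cv2.imread(f"pics/{nm}0.png").astype(int)
    if nm=="top":
        B=cv2.imread("pics/top5.png").astype(int); D=abs(A-B).max(2)>40
        for l,(r0,r1,c0,c1) in dict(scissors=(160,215,145,182),nippers=(238,285,250,318),glue=(165,190,222,245),jar=(143,173,300,330),dish=(255,290,403,440),brush=(230,295,130,155),tile=(195,232,230,265)).items(): print(l,D[r0:r1,c0:c1].sum())
E
```

```text
scene tube 6 angle 29.12212313182439
scene grip 6 angle 27.024687125348432
scene all 15 angle 30.057834138192657
top tube 6 angle 29.382869047571845
top grip 4 angle 20.05539014501928
top all 11 angle 29.99503010657233
grasp from pivot along,up 0.21227977172757978 0.1292118765189444 angle geom 29.57491429954509
scissors 0
nippers 0
glue 0
jar 0
dish 0
brush 0
tile 0
```

Request:
move_arm(steps=[0.006, 0, 0, 0, 0, 0.006, 0, 0, 0, 0, 0.006, 0, 0, 0, 0, 0.006, 0, 0, 0, 0, 0.006, 0, 0, 0, 0, 0.006, 0, 0, 0, 0, 0.006, 0, 0, 0, 0, 0.006, 0, 0, 0, 0])

```text
time: 8.38
ee_pos: [0.543, -0.187, 0.2404]
eef_rot: [0.001, 0.608, 0.794, 0.001]
ft_force: [8.7, -0.9, -2.3]
opening: 0.0114
```

```bash
python3 d.py 0.5628 -0.2192 0.1186; python3 - <<'E'
from h import *
im=bot.get_image("scene"); W=cloud(im); A=np.load("/tmp/scene5.npy")
# lever grip region change since last image
d=(W-A)[195:240,180:300]; print("max/median depth change at lever",np.nanmedian(abs(d)),np.nanpercentile(abs(d),95))
cv2.imwrite("pics/scene6.png",cv2.resize(im["color"][150:310,130:330],None,fx=4,fy=3.7,interpolation=cv2.INTER_CUBIC))
E
```

```text
t 8.375 q [-0.3625  0.2719  0.7108  1.8293 -0.1972  1.109   0.6825] pos [ 0.543  -0.187   0.2404] rot [0.0013 0.6078 0.7941 0.0005] open 0.011406632772450326 F [ 8.6504 -0.8838 -2.3127] M [-0.4366 -1.9763 -0.1696]
tool x [-0.2613  0.9653 -0.0015] y [0.9653 0.2613 0.0025] yaw y 15.145168717055862
shift in tool [-0.0361  0.0104  0.1218]
max/median depth change at lever 0.0010071578749096533 0.003418120757589682
```

View pics/scene6.png

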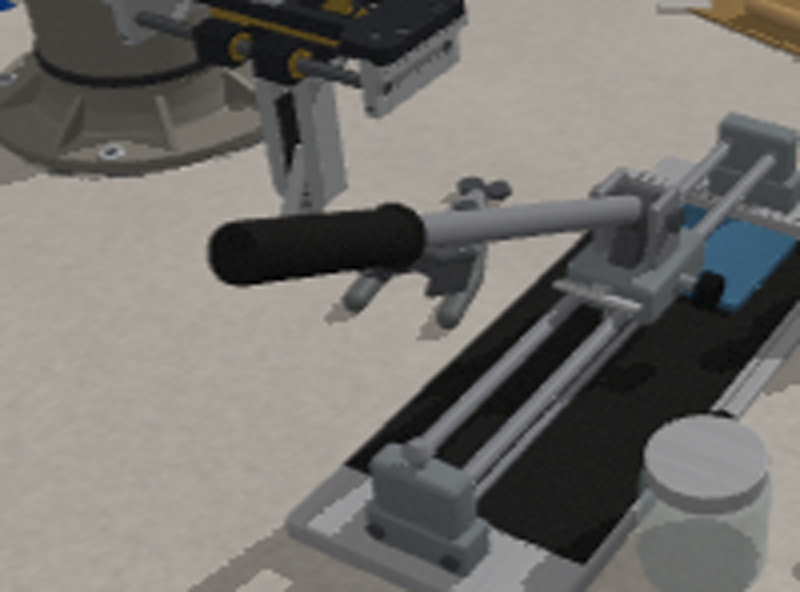

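The view hasn't changed, and the lever is still up with the tab in the jaws. One last check for slow slip between the last two pictures, then I hand in.

```bash
python3 - <<'E'
from h import *
a=cv2.imread("pics/scene5.png",0).astype(np.float32); b=cv2.imread("pics/scene6.png",0).astype(np.float32)
r=(slice(190,300),slice(195,440)); print("lever shift zoom px (4x)",cv2.phaseCorrelate(a[r],b[r],cv2.createHanningWindow((245,110),cv2.CV_32F)))
r=(slice(60,215),slice(240,370)); print("gripper shift",cv2.phaseCorrelate(a[r],b[r],cv2.createHanningWindow((130,155),cv2.CV_32F)))
print([round(bot.get_state()["opening"],4)])
E
```

```text
lever shift zoom px (4x) ((0.0368586945258329, 0.05179681856287033), 0.5762512587865194)
gripper shift ((0.5966932212601392, 0.002412125686220179), 0.8183097650386669)
[0.0117]
```

No slip to see: the lever moved less than 0.02 real pixels over more than 1 s.

```bash
python3 -c "
from cell import bot
print(bot.sign_off()); s=bot.get_state(); print(s['time'],s['ee_pos'],s['opening'])"
```

```text
the job is handed in; nothing more can be done
None
the job is handed in; nothing more can be done
```

The lever is off the stud and held up at about 30° in the gripper, and the job is handed in at about 8.5 s of the 32 s allowed. I gripped the tab on its broad faces at 40 N and pulled the latch out about 10.6 mm. I then raised the lever along its arc, keeping the latch pulled.

**Last checks:**
- **Latch:** it was still held about 10 mm out at the end. The spring pull read 8–9 N, which fits that travel.
- **Lever angle:** depth fits over the whole lever gave 30.0° and 30.1°, the tube alone 29.1–29.4°, and the gripper position 29.6°. Fits to the rubber grip alone read lower (27° and 20°); I discounted them as short, partly hidden stretches.
- **Hold:** over about 1 s of holding, the lever did not move in the pictures. The opening stayed at 11.4–12.0 mm.
- **Downward force:** it read about 2.3 N at the end, below the 3.5–6 N expected. I put this down to the sideways load on the sensor but did not confirm it.
- **Other things:** the before-and-after top pictures showed no change at the tile, nippers, glue, jar, dish, scissors or brush.

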